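Hang the check weight and hold the recessed calibration button

TASK

Calibrate the hanging scale: hang the steel check weight by its stirrup handle on the scale's hook and let go of it, then take the stylus out of its stand, reach it down through the round hole in the scale's deck and press the recessed button fully down. Finish while still holding the stylus and keeping the button down with it, the weight hanging freely on the hook. Touch the button with nothing but the stylus, and leave the bottle, the beaker and the jar where they stand.

Things in the scene. Friction and masses are not known exactly. Their poses are not given: they have to be found in the camera images.
- scale: Hanging scale, fixed to the bench: ivory deck 200 (x) by 280 (y) by 50 mm high. Origin at the centre of its underside; its yaw varies, its z is up. An ivory column, 30 by 30 mm, top 175 mm above the bench, stands on it at its x = 40, y = 0 mm and carries the hook on its +y side; near its -x, -y corner is the round hole; a low display panel (up to 77 mm above the bench) lies behind (+x of) the hole.
- hook: The hook, fixed to the column: a level dark steel bar 8 mm thick along the scale's y at the scale's x = 40 mm, its top 160 mm above the bench. Level from the column's face (scale's y = 15 mm) to y = 88 mm, then an upturned tip whose top is 174 mm above the bench (14 mm above the bar's top) and which reaches out to y = 100 mm. The body's frame is the same as that of scale.
- hook_seat (a point): Point on top of the hook's level bar where the handle's cross-bar is to rest, 160 mm above the bench, 18 mm in from the bend; axes as the scale's: the hook points along its +y, away from the column, so the handle comes in along -y. Anywhere on the level bar within 25 mm of it is good.
- hole_mouth (a point): Centre of the 16 mm round hole, at the level of the deck's top (50 mm above the bench). The hole goes straight down; the button's flat top lies 20 mm below the mouth.
- button (a joint): Travel of the recessed button, m: 0 up, 0.006 fully down. Spring return: 1.5 N to start it, 4.5 N fully down, then a hard stop. Round grey cap, 14 mm across, in the hole.
- button_top (a point): Centre of the button's top face, 20 mm below the hole's mouth when up.
- weight: Check weight, about 0.5 kg, standing loose on the bench: steel disc 60 mm across and 35 mm high, with a stirrup handle (6 mm steel wire) above it in its own x-z plane and a white upright grip on top; 133 mm high in all. Origin at the centre of the underside, z up.
- weight_grip (a point): Middle of the grip, 112 mm above the weight's underside: white block 20 mm wide (weight's x) by 16 mm thick (weight's y), from 86 mm to 133 mm above the underside, directly on the stirrup's cross-bar, which is 54 mm long along the weight's x. Grip it from above on either pair of faces; stay above the cross-bar (its top is 86 mm up).
- weight_bar (a point): Middle of the underside of the stirrup's cross-bar, 80 mm above the weight's underside, 32 mm below weight_grip. Below it is the stirrup's opening: 48 mm wide along the weight's x, 45 mm high, open along the weight's y; the hook goes through it.
- stylus_grip (a point): Middle of the stylus's handle, 95 mm above the tip: white round handle 16 mm across and 70 mm long; below it a steel shaft 8 mm across and 60 mm long with a flat tip. The stylus (45 g, z up along it, tip down) stands loose and upright in its stand with its whole handle above the stand; grip the handle from above and lift it 65 mm or more to clear the stand.
- stylus: The stylus; origin at the centre of its tip's end face, z along it towards the handle.
- stand: Stylus stand, fixed: grey block 70 by 70 by 70 mm with a central hole 11 mm across, 66 mm deep, holding the stylus's shaft; origin under its centre. It and the weight may change sides of the scale.
- reagent_mid (a point): Bystander: amber glass bottle, 60 mm across, 130 mm high; point half-way up.
- beaker_mid (a point): Bystander: glass beaker, 66 mm across, 85 mm high; point half-way up.
- jar_mid (a point): Bystander: white jar, 52 mm across, 65 mm high, near the robot's side of the scale; point half-way up.

How it is judged:
By the outcome, as a careful person would: the job done as asked, in the order asked, and still so for the second after the job is handed in, while the arm keeps its last pose, push and grip.
It also fails if it takes over 59 s, if anything falls off the work surface, if the arm or the gripper's body presses on something with over 40 N, if the wrist force passes 120 N, or if a joint passes its speed limit or range.

ROBOT

A 7-joint arm with a two-finger parallel gripper is mounted at the origin on the work surface. World frame = base frame: x ahead of the robot, y to its left, z up, the work surface at z = 0. Lengths are in mm, angles in rad, forces in N, time in s.
With the tool pointing down it reaches from about 350 to 775 mm from the base axis. Payload 3.1 kg.
Tool frame: the origin (TCP) lies on the centre line of the jaws, within the pads' length; the fingertips stand finger_overhang ahead of it and the grasp point (between the pads) lies 6 mm ahead of it (finger_overhang is the distance from the TCP to the fingertips, in mm); z points along the fingers, y is the line along which they close (so a half turn about z gives the same grasp; the last joint's range is limited). The gripper opens to 85 mm and grips with 20 to 120 N. Pads are 22 mm wide; open, the fingers measure 114 mm over their backs; the gripper's body (76 mm by 85 mm) begins 54 mm behind the grasp point. The pads swing forward as they close: fully open they stand 13 mm farther back than shut.
Start: joints at [-1.289, 0.311, 0.014, 1.512, -0.004, 1.319, -0.027], TCP at [174.967, 521.444, 256.304] pointing down, gripper open.
Joint ranges: [-2.7, 2.7], [-0.3, 1.91], [-1.27, 1.3], [0.12, 2.57], [-1.44, 4.58], [0.2, 2.03], [-3.05, 3.05]. Speed limits (rad/s): [2.79, 2.79, 3.14, 3.14, 3.14, 3.14, 3.14].

INTERFACE

Orientations are given as a unit quaternion [w, x, y, z].
In Python, from workcell import sense, capture, camera_model, close_job, regions_of, spot_point, finger_overhang gives the robot as it stands.
- The arm moves only by the shell command python3 -m pendant 'ROWS' [OPENING] [FORCE]. ROWS is JSON, a list of rows, each a list of 2 entries, a list of its own where there are three numbers: the shift along the tool's x, y, z in m, then the turn, a rotation vector about the tool's x, y, z in degrees. A call has 1 to 8 rows; each row shifts and turns the commanded pose from where the row before left it, along the tool's axes as they then stand; what a row does not reach is not made up. A row lasts 1/10 s, in which the tool goes at most 50 mm and 8.59 degrees, less where a joint would pass 70% of its speed; a pose out of reach is approached as far as the arm can. A call with a gripper value outside its range is refused whole. OPENING is the finger opening in m, from 0 to 0.0854, set as the call begins (- or left out, the last holds). The fingers move at their own pace and stop on an object; FORCE is the grip in N (left out, the last holds). Time passes only in rows, so rows that do not move let the fingers close. It gives the time, the measured TCP pose, the force, the opening and the grip force at its end, in the units of the state.
- sense(): the state, without advancing time (a new reading comes with each control period).
- capture(name): name is "scene" or "top" or "wrist"; returns the picture (480x640x3 uint8, red, green, blue); there is no depth.
- camera_model(name): a dict with "intrinsics" (3x3 intrinsics, pixels), "R" (3x3) and "t" (3): a world point X has camera coordinates R X + t. Camera axes: x right, y down, z forward; pixel columns grow to the right and rows downward; lengths in mm; the calibration is good to about 2 mm. A picture is of the moment at which its call begins: read the wrist's pose just before it. camera_model takes no time and is no camera call; for the wrist camera it gives the pose at the moment of the call.
- close_job(): hands the job in; it is judged then, once.
Trained networks look in the newest picture that a camera, given by its name, has taken for a name from the list of things; names that differ only in an ending like _2 or _b are one class to them, and where a whole thing is asked for, a point or a joint stands for the part that bears it (a point fixed in the world has none). Each returns a list of dicts, best first, with "score" (0 to 1); they miss things now and then, are a little off and sometimes report something else, mostly with a low value. They report only what shows in the picture. A call takes as long as a camera call.
- regions_of(target, camera): "region" (480x640 bool, what is visible of it) and "point" ([column, row] in pixels, amid what is visible of it).
- spot_point(target, camera): "point" ([column, row] in pixels: a listed point, or the origin of a listed thing).
The state is a dict: "time": time; "joint_pos": joint angles; "joint_velocities": joint speeds; "effort": joint torques, N m; "ee_pos": TCP position; "eef_rot": TCP orientation; "wrist_force": force on the tool from outside, world axes, zero at the start; "torque": the same for the moment, N m; "gripper_width": finger opening in mm; "grip_force": force on a finger pad.
Only numpy, scipy, OpenCV 4.12 (cv2) and the standard library are available. Lean on these libraries where they do the work, as an engineer would, in place of code of your own. Each camera call takes 0.05 s, during which the arm holds its last target. There are 200 camera calls.

## Working session

There is one attempt and no reset: what is moved stays moved. The work goes in short steps, Python scripts to look and compute and a shell command to move; the robot and the scene stay as the last step left them, time stands still between calls to the robot, and variables do not carry over. Pictures are saved under pics/ and viewed, at most 14 in all, crops included, and the job is handed in when it is done.

```bash
ls; mkdir -p pics
cat > h.py <<'E'
import numpy as np, cv2
from workcell import *
def ray(cam,p,m=None):
    m=m or camera_model(cam);R=np.array(m["R"]);t=np.array(m["t"]);K=np.array(m["intrinsics"])
    d=R.T@np.linalg.inv(K)@np.array([p[0],p[1],1.]);return -R.T@t,d/np.linalg.norm(d)
def atz(cam,p,z,m=None):
    c,d=ray(cam,p,m);return c+d*(z-c[2])/d[2]
def tri(rs):
    A=sum(np.eye(3)-np.outer(d,d) for c,d in rs);b=sum((np.eye(3)-np.outer(d,d))@c for c,d in rs)
    return np.linalg.solve(A,b)
def save(img,n): cv2.imwrite("pics/"+n,cv2.cvtColor(img,cv2.COLOR_RGB2BGR))
E
python3 - <<'E'
from h import *
np.set_printoptions(precision=1,suppress=True)
s=sense();print(s["time"],s["ee_pos"],s["eef_rot"],finger_overhang)
a=capture("scene");b=capture("top")
save(np.vstack([cv2.resize(a,(400,300)),cv2.resize(b,(400,300))]),"a.png")
save(b,"top.png")
Z=dict(hook_seat=160,hole_mouth=50,weight_grip=112,weight_bar=80,stylus_grip=None,stand=0,scale=0,weight=0,reagent_mid=65,beaker_mid=42,jar_mid=32)
for n in Z:
    r={}
    for c in("scene","top"):
        q=spot_point(n,c)
        if q:r[c]=q[0]["point"];print(n,c,round(q[0]["score"],2),np.array(r[c]),atz(c,r[c],Z[n] if Z[n] is not None else 99))
    if len(r)==2:print("   tri",tri([ray(c,r[c]) for c in r]))
E
```

```text
pics
0.0 [174.8 520.8 255.2] [-0.   0.2  1.  -0. ] 25.0
hook_seat scene 0.59 [365.  280.4] [613.  119.4 160. ]
hook_seat top 0.86 [255.8 194.2] [617.2 116.7 160. ]
   tri [616.2 118.  164.3]
hole_mouth top 0.63 [327.  241.3] [526.  -31.6  50. ]
weight_grip scene 0.73 [119.6 203.1] [ 541.6 -385.   112. ]
weight_grip top 0.64 [496.  230.4] [ 537.4 -393.8  112. ]
   tri [ 536.9 -393.5  104.4]
weight_bar scene 0.86 [125.9 212. ] [ 537.2 -383.6   80. ]
weight_bar top 0.57 [484.3 229.7] [ 542.6 -378.9   80. ]
   tri [ 542.2 -377.4   87.7]
stylus_grip scene 0.71 [492.1 256.4] [457.  333.4  99. ]
stylus_grip top 0.69 [155.7 271.8] [463.2 339.1  99. ]
   tri [463.  334.1 107.6]
stand scene 0.82 [477.3 287.7] [465.6 332.5  -0. ]
stand top 0.9 [170.8 272.5] [464.2 332.    0. ]
   tri [464.3 332.7  -2. ]
scale scene 0.82 [325.1 300.1] [577.7  45.7   0. ]
scale top 0.57 [295.1 219.5] [583.1  40.9   0. ]
   tri [581.7  43.5   5.9]
weight scene 0.72 [132.2 236. ] [ 540.2 -392.2   -0. ]
reagent_mid top 0.76 [154.7 167.5] [698.5 352.5  65. ]
beaker_mid scene 0.93 [122.8 292.9] [ 691.6 -319.5   42. ]
beaker_mid top 0.59 [456. 169.] [ 687.9 -332.4   42. ]
   tri [ 688.  -330.5   31.6]
jar_mid scene 0.9 [326.6 204.4] [364.7  -9.1  32. ]
jar_mid top 0.59 [319.9 316. ] [358.5 -12.4  32. ]
   tri [357.8 -11.6  23.5]
```

View pics/top.png

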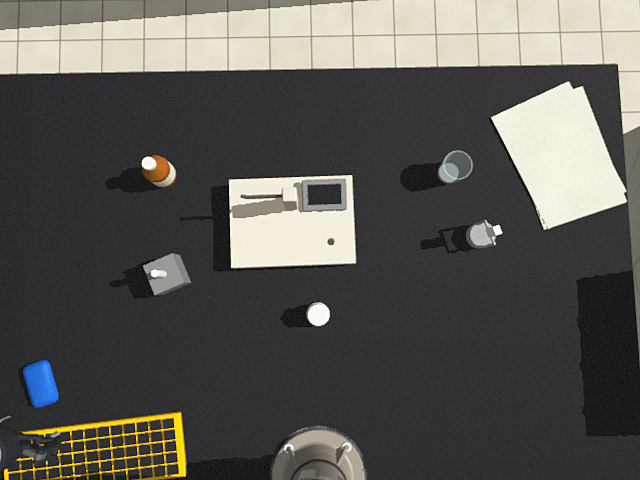

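View pics/a.png

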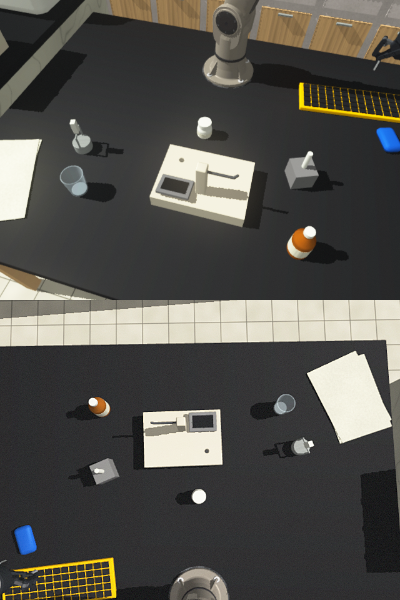

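The top view shows the scale with its hook bar running from (283,196) to (241,197) and the hole at (331,241). The weight is at (483,235), the stand at (166,273), and the bystanders stand clear. I'll go over the weight first, since its yaw needs a wrist view.

```bash
cat >> h.py <<'E'
from scipy.spatial.transform import Rotation as Ro
def Rt(s): q=s["eef_rot"];return Ro.from_quat([q[1],q[2],q[3],q[0]]).as_matrix()
def plan(p,yaw=None,tilt=True):
    """shift in present tool axes (m); turn to be applied afterwards (deg), tool straight down, tool y at yaw deg (mod 180) in world"""
    s=sense();R=Rt(s);d=R.T@(np.array(p)-s["ee_pos"])/1000
    cy=np.degrees(np.arctan2(R[1,1],R[0,1]))
    out=["shift",d.round(4).tolist(),"rows",round(float(np.linalg.norm(d)/.05),1)]
    if yaw is None: yaw=cy
    yaw=cy+(yaw-cy+90)%180-90
    y=np.array([np.cos(np.radians(yaw)),np.sin(np.radians(yaw)),0]);z=np.array([0,0,-1.]);T=np.c_[np.cross(y,z),y,z]
    out+=["turn",Ro.from_matrix(R.T@T).as_rotvec(degrees=True).round(2).tolist()]
    print("t",round(s["time"],2),"tcp",np.round(s["ee_pos"],1),"yaw",round(cy,1),"j7",round(s["joint_pos"][6],2),"F",np.round(s["wrist_force"],1),"w",round(s["gripper_width"],1),"g",round(s["grip_force"],1));print(*out)
E
python3 - <<'E'
from h import *
plan((500,200,300)); plan((500,-390,300))
E
```

```text
t 1.2 tcp [175.  521.5 256.3] yaw 71.5 j7 -0.03 F [ 0.4  0.  -0.3] w 85.2 g 0.0
shift [-0.4104, -0.2014, -0.0437] rows 9.2 turn [0.0, -0.0, 0.0]
t 1.2 tcp [175.  521.5 256.3] yaw 71.5 j7 -0.03 F [ 0.4  0.  -0.3] w 85.2 g 0.0
shift [-0.5981, -0.7607, -0.0437] rows 19.4 turn [0.0, -0.0, 0.0]
```

```bash
R1='[[-0.0415,-0.02,-0.006],[0,0,0]]'; python3 -m pendant '[[[-0.041,-0.020,-0.006],[0,0,0]],[[-0.041,-0.020,-0.006],[0,0,0]],[[-0.041,-0.020,-0.006],[0,0,0]],[[-0.041,-0.020,-0.006],[0,0,0]],[[-0.041,-0.020,-0.006],[0,0,0]],[[-0.041,-0.020,-0.006],[0,0,0]],[[-0.041,-0.020,-0.006],[0,0,0]],[[-0.041,-0.020,0],[0,0,0]]]'
python3 -m pendant '[[[-0.041,-0.020,0],[0,0,0]],[[-0.041,-0.020,0],[0,0,0]],[[-0.015,-0.045,0],[0,0,0]],[[-0.015,-0.045,0],[0,0,0]],[[-0.015,-0.045,0],[0,0,0]],[[-0.015,-0.045,0],[0,0,0]],[[-0.015,-0.045,0],[0,0,0]],[[-0.015,-0.045,0],[0,0,0]]]'
python3 -m pendant '[[[-0.015,-0.045,0],[0,0,0]],[[-0.015,-0.045,0],[0,0,0]],[[-0.015,-0.045,0],[0,0,0]],[[-0.015,-0.045,0],[0,0,0]],[[-0.015,-0.045,0],[0,0,0]],[[-0.015,-0.045,0],[0,0,0]],[[0,0,0],[0,0,0]]]'
python3 - <<'E'
from h import *
plan((500,-390,300))
m=camera_model("wrist");save(capture("wrist"),"w1.png");print(-np.array(m["R"]).T@m["t"])
for n in("weight_grip","weight_bar","weight"):
    for q in spot_point(n,"wrist")[:1]:print(n,q["score"],q["point"],atz("wrist",q["point"],dict(weight_grip=112,weight_bar=80,weight=0)[n],m))
E
```

```text
time: 2.0
ee_pos: [436.6, 264.3, 299.6]
eef_rot: [0.001, 0.161, 0.987, 0.001]
wrist_force: [0.1, 0.1, -0.4]
gripper_width: 85.2
grip_force: 0.0
time: 2.8
ee_pos: [499.2, -84.9, 298.6]
eef_rot: [0.0, 0.161, 0.987, 0.0]
wrist_force: [1.1, -0.7, -0.1]
gripper_width: 85.3
grip_force: 0.0
time: 3.5
ee_pos: [494.3, -376.7, 297.2]
eef_rot: [-0.002, 0.168, 0.986, -0.004]
wrist_force: [-0.6, -0.6, 0.1]
gripper_width: 85.4
grip_force: 0.0
t 3.5 tcp [ 494.3 -376.7  297.2] yaw 70.7 j7 2.05 F [-0.6 -0.6  0.1] w 85.4 g 0.0
shift [-0.0098, -0.0107, -0.0028] rows 0.3 turn [-0.46, -0.14, -0.0]
[ 425.01860942 -352.11241562  415.1540149 ]
weight_grip 0.62 [320.9, 258.9] [ 532.66994777 -390.81440334  112.        ]
weight_bar 0.65 [324.3, 249.6] [ 535.48090743 -388.17249443   80.        ]
weight 0.59 [325.8, 226.9] [ 533.89576949 -385.09681273    0.        ]
```

View pics/w1.png

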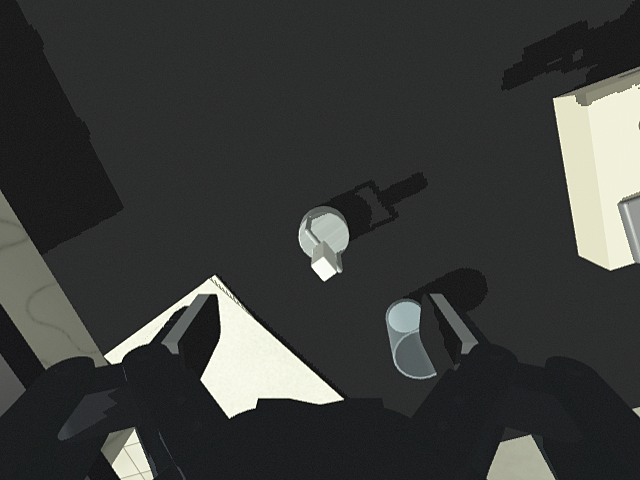

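The wrist view shows the weight's disc at (323,232) and its white grip at (323,263). The cross-bar runs from about (313,245) to (340,268). I'll enlarge it for the yaw.

Run:
```python
import cv2
i=cv2.imread("pics/w1.png")[200:290,280:380];cv2.imwrite("pics/w1c.png",cv2.resize(i,None,fx=6,fy=6,interpolation=cv2.INTER_CUBIC))
```

```text
(no output)
```

View pics/w1c.png

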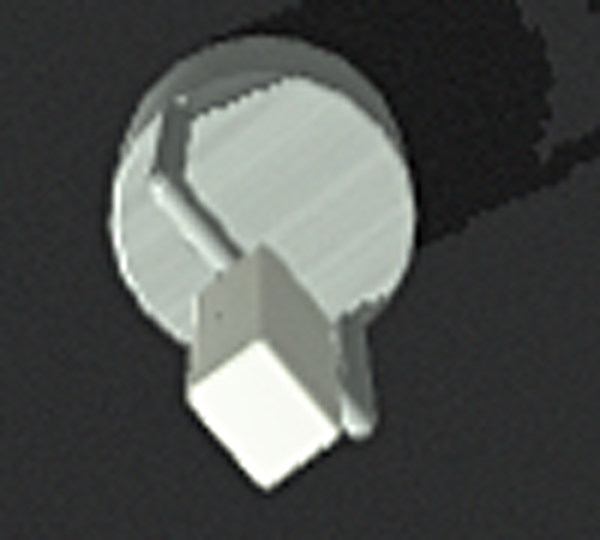

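The crop shows bar ends at full-picture (306.3,230.8) and (339.7,271.7), and grip top corners at (311.3,265.8), (323.3,256.7), (336.7,272) and (324.5,281.7).

Run:
```python
from h import *
a=atz("wrist",(306.3,230.8),83);b=atz("wrist",(339.7,271.7),83);d=b-a
print(a,b,(a+b)/2,np.linalg.norm(d),np.degrees(np.arctan2(d[1],d[0])))
C=[atz("wrist",(280+u/6,200+v/6),133) for u,v in((188,395),(260,340),(340,432),(267,490))]
print(np.mean(C,0));
for i in range(4):
    e=C[(i+1)%4]-C[i];print(np.linalg.norm(e),np.degrees(np.arctan2(e[1],e[0])))
# disc edges at top: z=35, centre
a=atz("wrist",(280+263/6,200+213/6),35);print("disc",a)
# hook ends & hole in top view
for n,p,z in(("hookA",(283,196),160),("hookB",(241,197),174),("hole",(331,241.5),50)):print(n,atz("top",p,z))
for n,p in(("c1",(230,180)),("c2",(352,176)),("c3",(355.5,263)),("c4",(231,267.5))):print(n,atz("top",p,50))
g=np.mean(C,0);
for y in(0,1):pass
e=C[2]-C[1];yx=np.degrees(np.arctan2(e[1],e[0]));print(yx)
plan((*((g[:2]),),118) if 0 else (g[0],g[1],200),yx); plan((g[0],g[1],200),yx+90)
```

```text
[ 516.72728119 -386.05810484   83.        ] [ 570.2372412  -367.39153308   83.        ] [ 543.4822612  -376.72481896   83.        ] 56.672362942847265 19.230965092577176
[ 542.27004046 -376.3855023   133.        ]
13.735899082614868 110.70149207859586
18.904938153412473 20.85000206286279
14.363022701703299 -67.52239838776622
19.358471625398394 -160.98941384080263
disc [ 541.18093529 -374.6539654    35.        ]
hookA [612.4208768   60.63583797 160.        ]
hookB [609.55287518 145.55974679 174.        ]
hole [525.35039075 -40.59290009  50.        ]
c1 [669.99591095 185.9271052   50.        ]
c2 [674.25678766 -91.80493437  50.        ]
c3 [475.82591707 -94.58138808  50.        ]
c4 [471.17473433 184.80108568  50.        ]
20.85000206286279
t 3.7 tcp [ 499.8 -366.2  298.2] yaw 71.6 j7 2.05 F [-0.3  0.8 -0. ] w 85.3 g 0.0
shift [-0.0435, 0.0036, 0.0982] rows 2.1 turn [0.09, -0.04, 50.73]
t 3.7 tcp [ 499.8 -366.2  298.2] yaw 71.6 j7 2.05 F [-0.3  0.8 -0. ] w 85.3 g 0.0
shift [-0.0435, 0.0036, 0.0982] rows 2.1 turn [0.1, 0.04, -39.27]
```

The arm was still settling during that picture, so those numbers use the wrong camera pose. I'll turn to the weight's yaw and look again once it's at rest.

```bash
python3 -m pendant '[[[-0.008,0.012,0],[0,0,0]],[[-0.007,0.013,0],[0,0,8.4]],[[0,0,0],[0,0,8.4]],[[0,0,0],[0,0,8.4]],[[0,0,0],[0,0,8.4]],[[0,0,0],[0,0,8.4]],[[0,0,0],[0,0,8.4]],[[0,0,0],[0,0,0]]]'
python3 -m pendant '[[[0,0,0],[0,0,0]],[[0,0,0],[0,0,0]],[[0,0,0],[0,0,0]],[[0,0,0],[0,0,0]]]' >/dev/null
python3 - <<'E'
from h import *
plan((537,-387,300),20)
m=camera_model("wrist");im=capture("wrist");plan((537,-387,300),20);np.save("m.npy",m,allow_pickle=True)
p,_=cv2.projectPoints(np.array([[537,-387,100.]]),np.array(m["R"]),np.array(m["t"]),np.array(m["intrinsics"]),None)
u,v=p.ravel().astype(int);u=max(50,u-50)and u-50;v=v-45;print(u,v)
save(cv2.resize(im[v:v+90,u:u+100],None,fx=6,fy=6,interpolation=cv2.INTER_CUBIC),"w2c.png")
for n,z in(("weight_grip",112),("weight_bar",80),("weight",0)):
    for q in spot_point(n,"wrist")[:1]:print(n,q["score"],q["point"],atz("wrist",q["point"],z,m))
E
```

```text
time: 4.5
ee_pos: [523.1, -346.0, 298.4]
eef_rot: [0.0, 0.564, 0.826, 0.001]
wrist_force: [0.2, -0.0, -0.1]
gripper_width: 85.3
grip_force: 0.0
t 4.9 tcp [ 521.1 -348.8  298.4] yaw 21.1 j7 1.2 F [-0.  -0.4 -0.7] w 85.3 g 0.0
shift [-0.0414, 0.0011, -0.0016] rows 0.8 turn [0.02, -0.01, 1.1]
t 4.95 tcp [ 521.1 -348.9  298.4] yaw 21.1 j7 1.2 F [-0.7 -0.2  0.2] w 85.7 g 0.0
shift [-0.0413, 0.0012, -0.0016] rows 0.8 turn [0.02, -0.0, 1.08]
271 208
weight_grip 0.85 [318.2, 258.7] [ 534.66574856 -388.64774159  112.        ]
weight_bar 0.59 [316.8, 250.9] [ 534.44985044 -392.42981482   80.        ]
```

View pics/w2c.png

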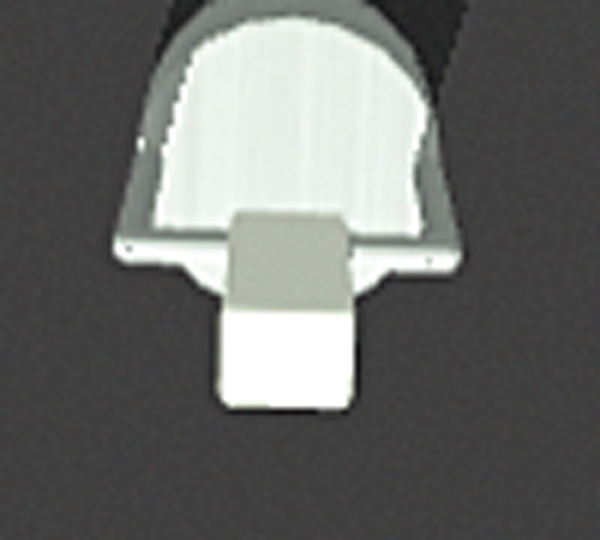

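The weight is now square to the camera: bar ends at crop (118,251) and (462,257), grip top face spanning (218–355, 312–408).

Run:
```python
from h import *
m=np.load("m.npy",allow_pickle=True).item()
f=lambda u,v,z:atz("wrist",(271+u/6,208+v/6),z,m)
a,b=f(118,251,83),f(462,257,83);d=b-a
yx=np.degrees(np.arctan2(d[1],d[0]));print(a,b,(a+b)/2,np.linalg.norm(d),yx)
C=[f(u,v,133) for u,v in((222,312),(355,312),(350,408),(218,405))];g=np.mean(C,0);print(g,[np.linalg.norm(C[i]-C[i-1]) for i in range(4)])
x=((a+b)/2+g)/2
plan((x[0],x[1],119),yx)
```

```text
[ 508.48995862 -400.02922287   83.        ] [ 564.16100123 -379.78835546   83.        ] [ 536.32547992 -389.90878917   83.        ] 59.23645583108124 19.980244901081615
[ 535.44216094 -389.2324545   133.        ] [np.float64(14.888037657550512), np.float64(19.631942656739728), np.float64(15.368805736045614), np.float64(19.770579047905265)]
t 5.1 tcp [ 521.  -349.   298.3] yaw 21.0 j7 1.2 F [-0.4 -0.3 -0.2] w 85.1 g 0.0
shift [-0.0432, -0.0007, 0.1793] rows 3.7 turn [0.0, -0.0, 1.07]
```

```bash
python3 -m pendant '[[[-0.022,-0.0005,0],[0,0,0]],[[-0.021,0,0],[0,0,1.1]],[[0,0,0.04],[0,0,0]],[[0,0,0.04],[0,0,0]],[[0,0,0.03],[0,0,0]],[[0,0,0.02],[0,0,0]],[[0,0,0],[0,0,0]],[[0,0,0],[0,0,0]]]' - 40
python3 -c "
from h import *
plan((536,-389.5,119),20)"
```

```text
time: 5.9
ee_pos: [536.3, -389.4, 168.7]
eef_rot: [0.0, 0.574, 0.819, -0.0]
wrist_force: [-0.7, -1.0, 0.9]
gripper_width: 85.7
grip_force: 0.0
t 5.9 tcp [ 536.3 -389.4  168.7] yaw 20.0 j7 1.27 F [-0.7 -1.   0.9] w 85.7 g 0.0
shift [-0.0, -0.0003, 0.0497] rows 1.0 turn [-0.0, 0.02, -0.04]
```

```bash
python3 -m pendant '[[[0,0,0.017],[0,0,0]],[[0,0,0.017],[0,0,0]],[[0,0,0.0155],[0,0,0]],[[0,0,0],[0,0,0]],[[0,0,0],[0,0,0]]]'
python3 -m pendant '[[[0,0,0],[0,0,0]],[[0,0,0],[0,0,0]],[[0,0,0],[0,0,0]],[[0,0,0],[0,0,0]],[[0,0,0],[0,0,0]],[[0,0,0],[0,0,0]],[[0,0,0],[0,0,0]],[[0,0,0],[0,0,0]]]' 0 60
python3 -c "
from h import *
plan((536,-389.5,119),20)"
```

```text
time: 6.4
ee_pos: [536.5, -389.5, 119.6]
eef_rot: [0.001, 0.574, 0.819, -0.0]
wrist_force: [0.2, 0.6, 0.8]
gripper_width: 85.4
grip_force: 0.0
time: 7.2
ee_pos: [536.0, -389.6, 119.2]
eef_rot: [0.0, 0.574, 0.819, -0.0]
wrist_force: [-1.2, -0.9, 2.4]
gripper_width: 19.4
grip_force: 59.7
t 7.2 tcp [ 536.  -389.6  119.2] yaw 19.9 j7 1.29 F [-1.2 -0.9  2.4] w 19.4 g 59.7
shift [0.0001, 0.0, 0.0002] rows 0.0 turn [-0.0, 0.04, -0.06]
```

```bash
python3 -m pendant '[[[0,0,-0.015],[0,0,0]],[[0,0,-0.03],[0,0,0]],[[0,0,-0.04],[0,0,0]],[[0,0,-0.04],[0,0,7]],[[0,0,-0.04],[0,0,7]],[[0,0,-0.04],[0,0,6]],[[0,0,-0.03],[0,0,0]],[[0,0,-0.02],[0,0,0]]]'
python3 -m pendant '[[[0.015,0.002,0],[0,0,0]],[[0.03,0.003,0],[0,0,0]],[[0.04,0.003,0],[0,0,0]],[[0.04,0.003,0],[0,0,0]],[[0.04,0.003,0],[0,0,0]],[[0.04,0.003,0],[0,0,0]],[[0.04,0.003,0],[0,0,0]],[[0.04,0.003,0],[0,0,0]]]'
python3 -c "
from h import *
plan((575,150,375),0.8)"
```

```text
time: 8.0
ee_pos: [536.1, -388.9, 376.0]
eef_rot: [0.001, 0.707, 0.707, -0.0]
wrist_force: [0.1, -0.4, -5.5]
gripper_width: 19.3
grip_force: 59.3
time: 8.8
ee_pos: [558.5, -101.8, 372.9]
eef_rot: [-0.001, 0.707, 0.707, -0.0]
wrist_force: [1.3, -0.1, -6.0]
gripper_width: 19.3
grip_force: 59.4
t 8.8 tcp [ 558.5 -101.8  372.9] yaw -0.0 j7 0.41 F [ 1.3 -0.1 -6. ] w 19.3 g 59.4
shift [0.2518, 0.0163, -0.0017] rows 5.0 turn [-0.15, -0.09, -0.84]
```

```bash
python3 -m pendant '[[[0.04,0.003,0],[0,0,0]],[[0.04,0.003,0],[0,0,0]],[[0.04,0.003,0],[0,0,0]],[[0.04,0.003,0],[0,0,0]],[[0.04,0.003,0],[0,0,0]],[[0.03,0,0],[0,0,0]],[[0.015,0,0],[0,0,0]],[[0,0,0],[0,0,0]]]' >/dev/null
python3 -m pendant '[[[0,0,0],[0,0,0]],[[0,0,0],[0,0,0]],[[0,0,0],[0,0,0]],[[0,0,0],[0,0,0]]]' >/dev/null
python3 - <<'E'
from h import *
plan((575,150,375),0.8)
m=camera_model("wrist");im=capture("wrist");save(im,"w3.png");np.save("m3.npy",m,allow_pickle=True)
for n,z in(("hook_seat",160),("hole_mouth",50),("scale",0),("button_top",30),("weight_bar",335)):
    for q in spot_point(n,"wrist")[:1]:print(n,q["score"],q["point"],atz("wrist",q["point"],z,m))
E
```

```text
t 10.0 tcp [574.6 139.3 374.1] yaw -0.2 j7 -0.02 F [-0.4 -0.4 -6.2] w 19.4 g 59.4
shift [0.0107, 0.0004, -0.0009] rows 0.2 turn [0.01, -0.0, -0.99]
hook_seat 0.89 [356.5, 230.0] [611.51419126 117.31675903 160.        ]
weight_bar 0.65 [230.4, 36.5] [538.23627298 249.83373661 335.        ]
```

View pics/w3.png

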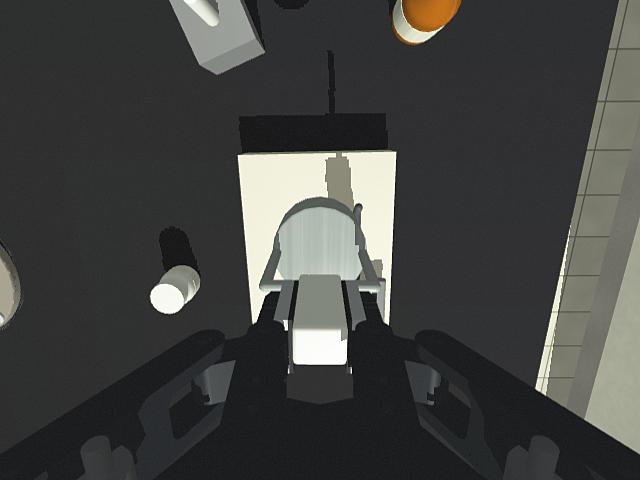

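The wrist view shows the deck's +y edge from (238,155) to (396,151) and the hook tip at about (360,207). The held weight's bar runs level from (262,287) to (382,288), with the disc hiding the rest.

Run:
```python
from h import *
m=np.load("m3.npy",allow_pickle=True).item();f=lambda p,z:atz("wrist",p,z,m)
a,b=f((238,155),50),f((396,151),50);d=b-a;print(a,b,np.linalg.norm(d),np.degrees(np.arctan2(d[1],d[0])))
th=np.arctan2(d[1],d[0]);o=(a+b)/2-140*np.array([-np.sin(th),np.cos(th),0]);print("scale",o)
S=lambda x,y,z,th=th:o+[x*np.cos(th)-y*np.sin(th),x*np.sin(th)+y*np.cos(th),z-50]
print("seat",S(40,70,160),"tip",f((360,205),174))
a,b=f((262,287),335),f((382,288),335);d=b-a;print("bar",a,b,(a+b)/2,np.degrees(np.arctan2(d[1],d[0])))
# deck outline from top picture
from scipy.optimize import least_squares
im=cv2.imread("pics/top.png");msk=(im.min(2)>150).astype(np.uint8);n,l,st,_=cv2.connectedComponentsWithStats(msk)
k=l[225,260];r=cv2.findContours((l==k).astype(np.uint8),0,2)[0];c=max(r,key=cv2.contourArea)
bx=cv2.boxPoints(cv2.minAreaRect(c));P=np.array([atz("top",p,50) for p in bx]);print(P.round(1).tolist(),P.mean(0))
```

```text
[471.54718787 184.92221736  50.        ] [670.71112124 188.995395    50.        ] 199.2055800656708 1.1716145360449035
scale [573.99174942  46.98807513  50.        ]
seat [612.55208943 117.7913249  160.        ] tip [612.5972395  145.94150688 174.        ]
bar [545.23931561 137.82273453 335.        ] [605.61228691 137.01529431 335.        ] [575.42580126 137.41901442 335.        ] -0.7662395610103269
[[672.1, 191.4, 50.0], [677.4, -92.5, 50.0], [475.9, -94.4, 50.0], [471.2, 185.3, 50.0]] [574.15758172  47.45287364  50.        ]
```

```bash
python3 -m pendant '[[[0.015,0.01,0],[0,0,0]],[[0.02,0.015,0],[0,0,0]],[[0.016,0.013,0],[0,0,-1.2]],[[0,0,0.01],[0,0,0]],[[0,0,0.03],[0,0,0]],[[0,0,0.03],[0,0,0]],[[0,0,0.03],[0,0,0]],[[0,0,0.02],[0,0,0]]]' >/dev/null
python3 -m pendant '[[[0,0,0.02],[0,0,0]],[[0,0,0.01],[0,0,0]],[[0,0,0],[0,0,0]],[[0,0,0],[0,0,0]],[[0,0,0],[0,0,0]]]'
python3 - <<'E'
from h import *
plan((612.3,118,224),1.0)
E
```

```text
time: 11.6
ee_pos: [613.5, 191.6, 225.5]
eef_rot: [0.001, 0.7, 0.714, 0.001]
wrist_force: [-0.7, -0.6, -5.4]
gripper_width: 19.2
grip_force: 60.1
t 11.6 tcp [613.5 191.6 225.5] yaw 1.2 j7 -0.0 F [-0.7 -0.6 -5.4] w 19.2 g 60.1
shift [-0.0736, -0.0027, 0.0014] rows 1.5 turn [0.17, -0.03, 0.15]
```

```bash
python3 -m pendant '[[[-0.012,-0.001,0.001],[0,0,0]],[[-0.015,-0.001,0],[0,0,0]],[[-0.015,0,0],[0,0,0]],[[-0.015,0,0],[0,0,0]],[[-0.012,0,0],[0,0,0]],[[-0.005,0,0],[0,0,0]],[[0,0,0],[0,0,0]],[[0,0,0],[0,0,0]]]'
python3 - <<'E'
from h import *
plan((612.3,118,200),1.0)
a=capture("scene");save(cv2.resize(a[180:380,270:470],(600,600)),"s4.png")
E
```

```text
time: 12.4
ee_pos: [612.1, 118.8, 222.7]
eef_rot: [-0.001, 0.7, 0.715, 0.0]
wrist_force: [-0.8, 0.4, -6.2]
gripper_width: 19.5
grip_force: 60.2
t 12.4 tcp [612.1 118.8 222.7] yaw 1.2 j7 0.11 F [-0.8  0.4 -6.2] w 19.5 g 60.2
shift [-0.0009, 0.0002, 0.0227] rows 0.5 turn [-0.01, -0.08, 0.21]
```

View pics/s4.png

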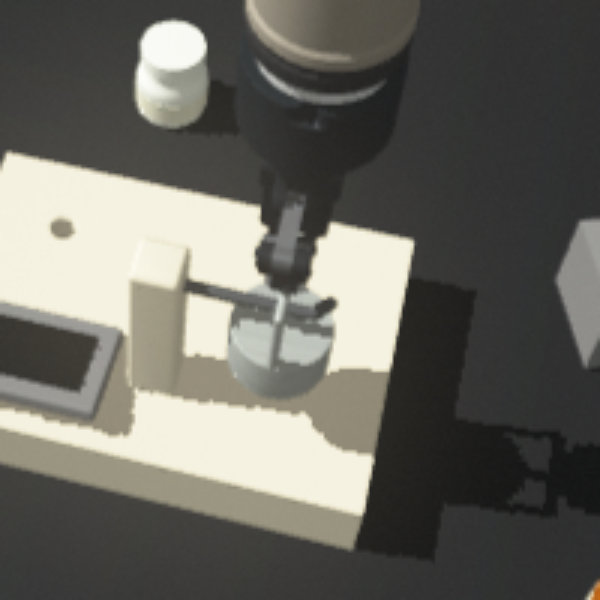

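The hook runs through the stirrup: its bar reaches from (190,290) to the tip at (325,308), with the stirrup wire at (278,320). Lowering it onto the hook.

```bash
python3 -m pendant '[[[0,0,0.008],[0,0,0]],[[0,0,0.008],[0,0,0]],[[0,0,0.004],[0,0,0]],[[0,0,0.001],[0,0,0]],[[0,0,0],[0,0,0]],[[0,0,0],[0,0,0]]]'
python3 -m pendant '[[[0,0,0.0015],[0,0,0]],[[0,0,0.0015],[0,0,0]],[[0,0,0],[0,0,0]],[[0,0,0],[0,0,0]]]'
```

```text
time: 13.05
ee_pos: [612.3, 117.7, 202.1]
eef_rot: [0.0, 0.7, 0.714, 0.0]
wrist_force: [-0.0, -0.1, -6.1]
gripper_width: 19.1
grip_force: 60.2
time: 13.45
ee_pos: [612.2, 117.7, 199.0]
eef_rot: [0.0, 0.7, 0.714, 0.0]
wrist_force: [0.6, 0.2, -5.1]
gripper_width: 19.4
grip_force: 60.3
```

```bash
python3 -m pendant '[[[0,0,0.001],[0,0,0]],[[0,0,0.0007],[0,0,0]],[[0,0,0],[0,0,0]],[[0,0,0],[0,0,0]]]'
```

```text
time: 13.85
ee_pos: [612.4, 117.7, 198.4]
eef_rot: [0.0, 0.7, 0.714, 0.001]
wrist_force: [-1.9, 0.3, 3.5]
gripper_width: 19.5
grip_force: 61.5
```

```bash
python3 -m pendant '[[[0,0,-0.0005],[0,0,0]],[[0,0,0],[0,0,0]]]' - 20 && python3 -m pendant '[[[0,0,0],[0,0,0]],[[0,0,0],[0,0,0]],[[0,0,0],[0,0,0]],[[0,0,0],[0,0,0]]]' 0.045
python3 -m pendant '[[[0,0,-0.01],[0,0,0]],[[0,0,-0.02],[0,0,0]],[[0,0,-0.03],[0,0,0]],[[0,0,-0.04],[0,0,0]],[[0,0,-0.04],[0,0,0]],[[0,0,-0.03],[0,0,0]]]'
python3 - <<'E'
from h import *
plan((463,333,300),1.0)
a=capture("scene");save(cv2.resize(a[180:380,270:530],(780,600)),"s5.png")
r={}
capture("top")
for n,z in(("weight_grip",192),("weight_bar",160),("hole_mouth",50),("stylus_grip",101),("hook_seat",160)):
  for c in("scene","top"):
    for q in spot_point(n,c)[:1]:print(n,c,q["score"],q["point"],atz(c,q["point"],z))
E
```

```text
time: 14.05
ee_pos: [612.4, 117.7, 198.4]
eef_rot: [0.0, 0.7, 0.714, 0.0]
wrist_force: [-1.5, 0.2, 4.4]
gripper_width: 19.5
grip_force: 61.5
time: 14.45
ee_pos: [612.1, 117.8, 197.3]
eef_rot: [0.0, 0.7, 0.714, -0.0]
wrist_force: [0.1, 0.4, 0.2]
gripper_width: 45.1
grip_force: 0.0
time: 15.05
ee_pos: [612.4, 117.4, 371.5]
eef_rot: [0.001, 0.7, 0.714, 0.002]
wrist_force: [0.0, -0.2, -0.2]
gripper_width: 45.0
grip_force: 0.0
t 15.05 tcp [612.4 117.4 371.5] yaw 1.2 j7 0.06 F [ 0.  -0.2 -0.2] w 45.0 g 0.0
shift [0.2186, -0.1454, 0.0709] rows 5.4 turn [0.25, -0.0, 0.15]
weight_grip scene 0.95 [363.3, 270.8] [616.40119601 114.44426779 192.        ]
weight_grip top 0.6 [253.3, 196.3] [607.48675882 118.62576907 192.        ]
weight_bar scene 0.64 [364.9, 283.3] [618.59660002 120.43555712 160.        ]
weight_bar top 0.94 [251.2, 193.5] [618.842197  126.2292095 160.       ]
hole_mouth scene 0.95 [291.3, 253.5] [522.34109662 -39.85747954  50.        ]
hole_mouth top 0.63 [328.9, 242.9] [522.27513932 -35.78920568  50.        ]
stylus_grip scene 0.67 [488.0, 257.0] [462.06616223 325.69506879 101.        ]
stylus_grip top 0.5 [167.8, 275.6] [454.46248883 312.66677437 101.        ]
hook_seat scene 0.79 [364.3, 280.4] [613.36293049 118.26869668 160.        ]
```

View pics/s5.png

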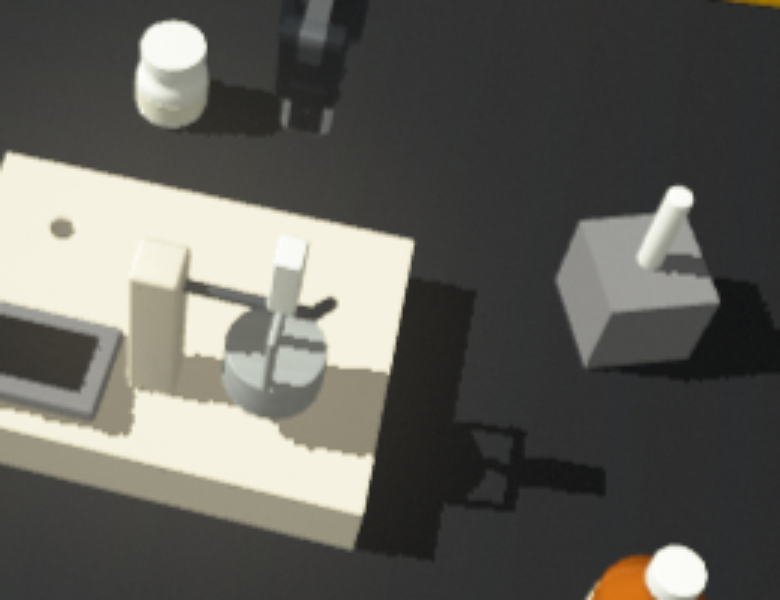

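The weight hangs on the hook (wire at (275,340)) with the gripper clear, and nothing else has moved. The stylus stands upright in the stand at (665,225). Next is a wrist view of it.

```bash
python3 -m pendant '[[[0.03,-0.016,0],[0,0,0]],[[0.04,-0.022,0.008],[0,0,0]],[[0.04,-0.023,0.012],[0,0,0]],[[0.04,-0.023,0.012],[0,0,0]],[[0.04,-0.023,0.012],[0,0,0]],[[0.04,-0.023,0.012],[0,0,0]],[[0.03,-0.018,0.012],[0,0,0]],[[0,0,0],[0,0,0]]]' 0.06 60 >/dev/null
python3 -m pendant '[[[0,0,0],[0,0,0]],[[0,0,0],[0,0,0]],[[0,0,0],[0,0,0]],[[0,0,0],[0,0,0]]]' >/dev/null
python3 - <<'E'
from h import *
m=camera_model("wrist");im=capture("wrist");np.save("m5.npy",m,allow_pickle=True)
plan((463,333,300),1.0)
for n,z in(("stylus_grip",105),("stand",0),("stylus",10)):
    for q in spot_point(n,"wrist")[:1]:print(n,q["score"],q["point"],atz("wrist",q["point"],z,m))
save(im,"w5.png")
E
```

```text
t 16.9 tcp [459.8 373.6 300.1] yaw 1.0 j7 -0.44 F [-0.6 -0.1  0.2] w 60.0 g 0.0
shift [-0.0407, 0.0025, 0.0001] rows 0.8 turn [0.04, -0.02, 0.02]
stylus_grip 0.67 [320.2, 257.5] [461.17518216 329.0649136  105.        ]
stand 0.81 [320.3, 228.9] [461.62865316 328.47422953   0.        ]
stylus 0.59 [316.6, 227.3] [456.92725643 333.27977383  10.        ]
```

View pics/w5.png

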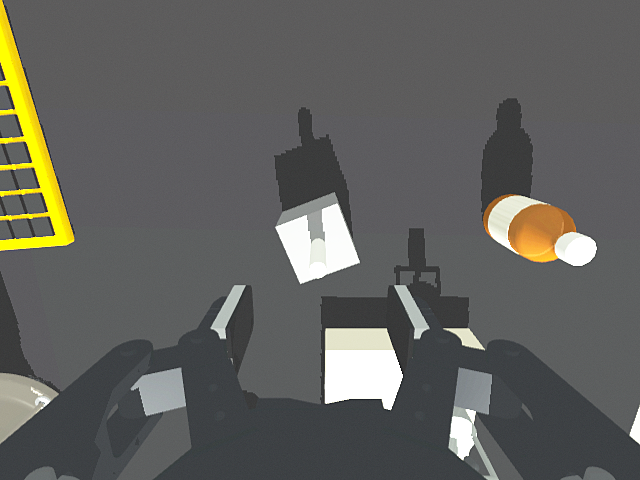

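The stand's top is a quadrilateral with corners at about (276,227), (336,203), (359,262) and (300,283). The stylus's handle runs from (318,238) at its base to its top at (317,269).

Run:
```python
from h import *
m=np.load("m5.npy",allow_pickle=True).item();f=lambda p,z:atz("wrist",p,z,m)
C=[f(p,70) for p in((276,227),(336,203),(359,262),(300,283))];print(np.mean(C,0),[np.linalg.norm(C[i]-C[i-1]) for i in range(4)])
print(f((317,269),140))
im=cv2.imread("pics/w5.png");print(im[262:282,317].max(1))
```

```text
[458.62959116 330.66755828  70.        ] [np.float64(68.9699923030846), np.float64(68.10442641566935), np.float64(70.33225905544327), np.float64(69.37694338223972)]
[458.22501881 331.39371777 140.        ]
[255 255 255 255 255 255 255 255 255 255 255 255 255 255 255 255 237  75
  90  97]
```

```bash
python3 -m pendant '[[[-0.022,-0.001,0],[0,0,0]],[[-0.0206,0,0.01],[0,0,0]],[[0,0,0.04],[0,0,0]],[[0,0,0.04],[0,0,0]],[[0,0,0.03],[0,0,0]],[[0,0,0.02],[0,0,0]],[[0,0,0.02],[0,0,0]],[[0,0,0],[0,0,0]]]' >/dev/null
python3 -m pendant '[[[0,0,0.015],[0,0,0]],[[0,0,0.0135],[0,0,0]],[[0,0,0],[0,0,0]],[[0,0,0],[0,0,0]]]'
python3 -c "
from h import *
plan((458.6,331,111),1)"
```

```text
time: 18.25
ee_pos: [458.8, 332.1, 111.1]
eef_rot: [0.0, 0.7, 0.714, -0.0]
wrist_force: [-0.6, -0.3, 0.1]
gripper_width: 60.1
grip_force: 0.0
t 18.25 tcp [458.8 332.1 111.1] yaw 1.2 j7 -0.29 F [-0.6 -0.3  0.1] w 60.1 g 0.0
shift [-0.0011, -0.0002, 0.0001] rows 0.0 turn [-0.0, 0.01, 0.15]
```

```bash
python3 -m pendant '[[[-0.001,0,0],[0,0,0]],[[0,0,0],[0,0,0]],[[0,0,0],[0,0,0]],[[0,0,0],[0,0,0]],[[0,0,0],[0,0,0]],[[0,0,0],[0,0,0]],[[0,0,0],[0,0,0]],[[0,0,0],[0,0,0]]]' 0 70
python3 -m pendant '[[[0,0,-0.01],[0,0,0]],[[0,0,-0.02],[0,0,0]],[[0,0,-0.03],[0,0,0]],[[0,0,-0.04],[0,0,0]],[[0,0,-0.04],[0,0,0]],[[0,0,-0.03],[0,0,0]],[[0,0,-0.01],[0,0,0]],[[0,0,0],[0,0,0]]]'
python3 -c "
from h import *
plan((524,-38,291),1)"
```

```text
time: 19.05
ee_pos: [459.2, 331.3, 111.8]
eef_rot: [0.0, 0.7, 0.714, 0.001]
wrist_force: [-0.7, -0.5, 5.9]
gripper_width: 14.6
grip_force: 68.1
time: 19.85
ee_pos: [459.3, 331.3, 292.3]
eef_rot: [0.0, 0.7, 0.714, 0.001]
wrist_force: [-0.1, -0.1, -1.2]
gripper_width: 14.4
grip_force: 68.7
t 19.85 tcp [459.3 331.3 292.3] yaw 1.2 j7 -0.39 F [-0.1 -0.1 -1.2] w 14.4 g 68.7
shift [-0.3705, 0.0573, 0.0008] rows 7.5 turn [0.11, -0.09, 0.15]
```

```bash
python3 -m pendant '[[[-0.02,0.003,0],[0,0,0]],[[-0.04,0.006,0],[0,0,0]],[[-0.045,0.007,0],[0,0,0]],[[-0.045,0.007,0],[0,0,0]],[[-0.045,0.007,0],[0,0,0]],[[-0.045,0.007,0],[0,0,0]],[[-0.045,0.007,0],[0,0,0]],[[-0.04,0.006,0],[0,0,0]]]' >/dev/null
python3 -m pendant '[[[-0.03,0.005,0],[0,0,0]],[[-0.015,0.002,0],[0,0,0]],[[0,0,0],[0,0,0]],[[0,0,0],[0,0,0]],[[0,0,0],[0,0,0]],[[0,0,0],[0,0,0]]]' >/dev/null
python3 - <<'E'
from h import *
m=camera_model("wrist");im=capture("wrist");np.save("m6.npy",m,allow_pickle=True)
plan((524,-38,291),1.0)
for n,z in(("hole_mouth",50),("button_top",30),("stylus",190)):
    for q in spot_point(n,"wrist")[:1]:print(n,q["score"],q["point"],atz("wrist",q["point"],z,m))
save(im,"w6.png")
E
```

```text
t 21.3 tcp [523.  -36.1 290.7] yaw 1.3 j7 0.31 F [ 0.5  0.4 -0. ] w 14.5 g 68.7
shift [-0.0019, 0.0009, -0.0003] rows 0.0 turn [-0.04, -0.03, 0.31]
hole_mouth 0.84 [322.1, 206.0] [525.06519    -38.43683308  50.        ]
button_top 0.61 [320.8, 202.5] [523.73363693 -38.67244987  30.        ]
stylus 0.88 [320.0, 244.1] [522.6899011 -35.1056869 190.       ]
```

View pics/w6.png

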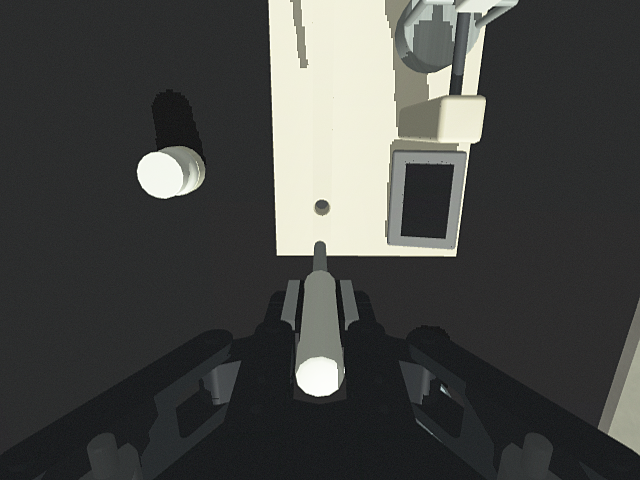

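The hole shows at (322,207), the stylus tip at about (320,243), and the hanging weight at top right. I'll refine the hole and tip offsets.

Run:
```python
from h import *
m=np.load("m6.npy",allow_pickle=True).item();f=lambda p,z:atz("wrist",p,z,m)
im=cv2.imread("pics/w6.png").min(2);w=im[195:220,308:336];k=(w<190).astype(np.uint8)
c=max(cv2.findContours(k,0,1)[0],key=cv2.contourArea);e=cv2.fitEllipse(c);print(e);p=(e[0][0]+308,e[0][1]+195);print(p,f(p,50))
for z in(189,190,191):print("tip far edge -4:",f((320,241),z)-[0,4,0])
print(im[236:248,320],im[250,308:332],f((309,207),50))
print("sides",f((314,256),0))
```

```text
((13.629349708557129, 12.032766342163086), (15.988348007202148, 16.186134338378906), 68.44593811035156)
(321.62934970855713, 207.0327663421631) [524.5894091  -39.57285522  50.        ]
tip far edge -4: [522.64779317 -37.23508979 189.        ]
tip far edge -4: [522.64012702 -36.91484058 190.        ]
tip far edge -4: [522.63246088 -36.59459137 191.        ]
[220 221 221 230 181  99  72  83  84  83  82  83] [222 220 220 224 229 237  54  79  83  85  84  84  83  86  83  83  77  81
 207 230 222 223 220 222] [511.08218783 -39.840997    50.        ]
sides [ 516.91907663 -113.96864709    0.        ]
```

```bash
python3 -m pendant '[[[-0.003,0.002,0.01],[0,0,0]],[[0,0,0.03],[0,0,0]],[[0,0,0.03],[0,0,0]],[[0,0,0.03],[0,0,0]],[[0,0,0.02],[0,0,0]],[[0,0,0],[0,0,0]],[[0,0,0],[0,0,0]],[[0,0,0],[0,0,0]]]'
python3 - <<'E'
from h import *
m=camera_model("wrist");im=capture("wrist")
plan((525,-39.2,150),1.0)
h,_=cv2.projectPoints(np.array([[524.6,-39.5,50.],[524.6,-39.5,70]]),np.array(m["R"]),np.array(m["t"]),np.array(m["intrinsics"]),None)
h=h.reshape(-1,2);print(h);u,v=h[0].astype(int)
save(cv2.resize(im[v-40:v+50,u-50:u+50],None,fx=6,fy=6,interpolation=cv2.INTER_CUBIC),"w7.png");print(u-50,v-40)
E
```

```text
time: 22.25
ee_pos: [526.3, -41.1, 172.4]
eef_rot: [0.001, 0.7, 0.714, 0.001]
wrist_force: [-0.4, -1.0, -0.5]
gripper_width: 14.4
grip_force: 68.7
t 22.3 tcp [526.3 -41.1 172.5] yaw 1.1 j7 0.4 F [ 0.2 -0.7 -0.5] w 14.2 g 68.7
shift [0.0019, -0.0014, 0.0225] rows 0.5 turn [0.17, 0.02, 0.15]
[[317.39500682 233.57336527]
 [317.30214867 241.99594949]]
267 193
```

View pics/w7.png

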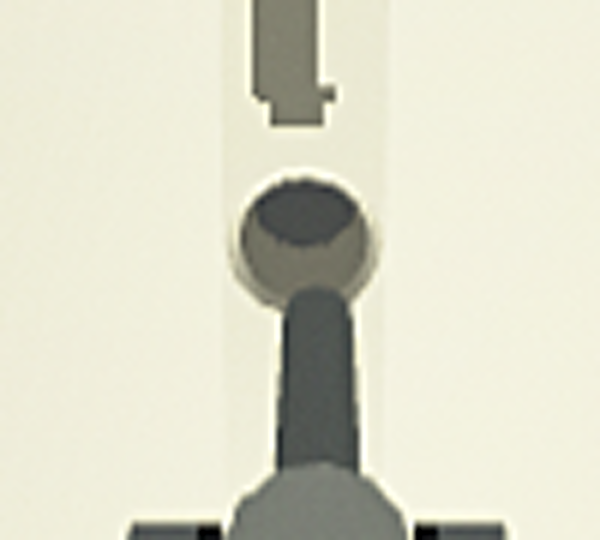

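The hole is at crop (304,240), radius about 66 px. The stylus tip's far edge is at (318,288), slightly right of centre.

Run:
```python
from h import *
f=lambda u,v,z:atz("wrist",(267+u/6,193+v/6),z)
h=f(304,240,50);t=f(318,288,71)-[0,4,0];print(h,t,h-t)
s=np.array(sense()["ee_pos"]);print(s, s+(h-t)); plan((s[0]+(h-t)[0],s[1]+(h-t)[1],172),1)
```

```text
[524.89381943 -39.00974699  50.        ] [526.50030189 -42.39592495  71.        ] [ -1.60648246   3.38617797 -21.        ]
[526.34894819 -41.05580837 172.52817523] [524.74246573 -37.66963041 151.52817523]
t 22.3 tcp [526.3 -41.1 172.5] yaw 1.1 j7 0.4 F [ 0.2 -0.7 -0.5] w 14.2 g 68.7
shift [0.0034, -0.0015, 0.0005] rows 0.1 turn [0.17, 0.02, 0.15]
```

```bash
python3 -m pendant '[[[0.0032,-0.0015,0],[0,0,0]],[[0,0,0],[0,0,0]],[[0,0,0.01],[0,0,0]],[[0,0,0.006],[0,0,0]],[[0,0,0],[0,0,0]]]'
python3 - <<'E'
from h import *
plan((524.8,-37.8,150),1)
m=camera_model("wrist");im=capture("wrist")
h,_=cv2.projectPoints(np.array([[524.8,-39.2,50.]]),np.array(m["R"]),np.array(m["t"]),np.array(m["intrinsics"]),None)
u,v=h.ravel().astype(int);save(cv2.resize(im[v-40:v+50,u-50:u+50],None,fx=6,fy=6,interpolation=cv2.INTER_CUBIC),"w8.png");print(u-50,v-40)
E
```

```text
time: 22.8
ee_pos: [522.6, -37.2, 153.6]
eef_rot: [-0.001, 0.7, 0.714, -0.001]
wrist_force: [-0.2, -0.4, -0.5]
gripper_width: 14.2
grip_force: 68.7
t 22.8 tcp [522.6 -37.2 153.6] yaw 1.1 j7 0.41 F [-0.2 -0.4 -0.5] w 14.2 g 68.7
shift [-0.0007, 0.0022, 0.0036] rows 0.1 turn [-0.17, -0.01, 0.15]
273 206
```

View pics/w8.png

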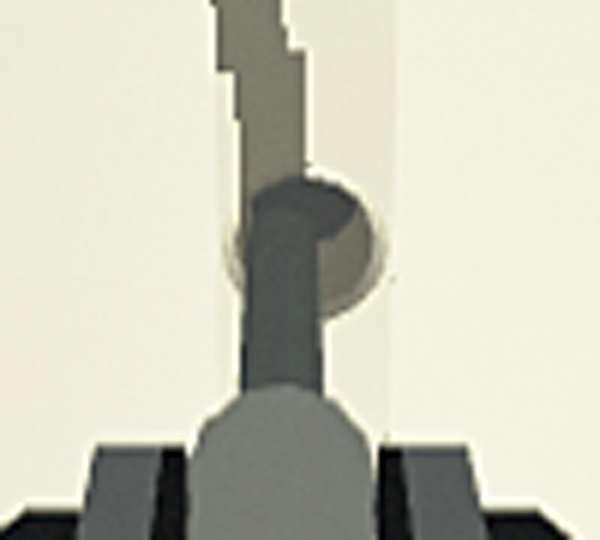

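The tip is over the hole, but about 2 mm left of centre, because the pose was still settling. I'll let it rest and correct in small steps.

```bash
python3 -m pendant '[[[0,0,0],[0,0,0]],[[0,0,0],[0,0,0]],[[0,0,0],[0,0,0]],[[0,0,0],[0,0,0]]]'; python3 -c "
from h import *
plan((524.8,-38.2,150),1)"
```

```text
time: 23.25
ee_pos: [523.8, -37.5, 155.3]
eef_rot: [0.0, 0.7, 0.714, 0.0]
wrist_force: [-0.1, -0.2, 0.3]
gripper_width: 14.1
grip_force: 68.7
t 23.25 tcp [523.8 -37.5 155.3] yaw 1.2 j7 0.41 F [-0.1 -0.2  0.3] w 14.1 g 68.7
shift [-0.0007, 0.001, 0.0053] rows 0.1 turn [0.02, -0.0, 0.15]
```

```bash
python3 -m pendant '[[[-0.0007,0.001,0],[0,0,0]],[[0,0,0.005],[0,0,0]],[[0,0,0.005],[0,0,0]],[[0,0,0.005],[0,0,0]],[[0,0,0.004],[0,0,0]],[[0,0,0],[0,0,0]],[[0,0,0],[0,0,0]],[[0,0,0],[0,0,0]]]'
```

```text
time: 24.05
ee_pos: [524.9, -38.2, 136.3]
eef_rot: [0.0, 0.7, 0.714, 0.0]
wrist_force: [-0.3, -0.1, -0.3]
gripper_width: 14.5
grip_force: 68.7
```

```bash
python3 -m pendant '[[[0,0,0.002],[0,0,0]],[[0,0,0.002],[0,0,0]],[[0,0,0.001],[0,0,0]],[[0,0,0],[0,0,0]],[[0,0,0],[0,0,0]]]'
python3 -m pendant '[[[0,0,0.0015],[0,0,0]],[[0,0,0.0015],[0,0,0]],[[0,0,0.001],[0,0,0]],[[0,0,0],[0,0,0]],[[0,0,0],[0,0,0]]]'
```

```text
time: 24.55
ee_pos: [524.8, -38.2, 131.3]
eef_rot: [0.0, 0.7, 0.714, 0.0]
wrist_force: [0.5, -0.8, 1.7]
gripper_width: 14.1
grip_force: 68.9
time: 25.05
ee_pos: [524.9, -38.2, 127.3]
eef_rot: [0.0, 0.7, 0.714, 0.0]
wrist_force: [-0.7, 0.4, 3.1]
gripper_width: 14.6
grip_force: 68.9
```

```bash
python3 -m pendant '[[[0,0,0.001],[0,0,0]],[[0,0,0.001],[0,0,0]],[[0,0,0],[0,0,0]],[[0,0,0],[0,0,0]]]'
python3 -m pendant '[[[0,0,0.0007],[0,0,0]],[[0,0,0],[0,0,0]],[[0,0,0],[0,0,0]]]'
```

```text
time: 25.45
ee_pos: [525.0, -38.2, 125.7]
eef_rot: [0.0, 0.7, 0.714, 0.0]
wrist_force: [-1.1, 0.5, 6.1]
gripper_width: 14.3
grip_force: 69.7
time: 25.75
ee_pos: [525.1, -38.3, 125.6]
eef_rot: [0.0, 0.7, 0.714, 0.001]
wrist_force: [-1.2, -0.2, 9.9]
gripper_width: 14.5
grip_force: 70.0
```

The stylus has hit the hard stop: z held at 125.6 mm while the force rose to about 10 N. I'll add a little margin, check the weight and the bystanders, then hand in.

```bash
python3 -m pendant '[[[0,0,0.0005],[0,0,0]],[[0,0,0],[0,0,0]],[[0,0,0],[0,0,0]],[[0,0,0],[0,0,0]],[[0,0,0],[0,0,0]]]'
python3 - <<'E'
from h import *
capture("scene");capture("top")
for n,z in(("weight_bar",160),("weight_grip",192),("jar_mid",32),("beaker_mid",42),("reagent_mid",65)):
  for c in("scene","top"):
    for q in spot_point(n,c)[:1]:print(n,c,round(q["score"],2),atz(c,q["point"],z).round(1))
plan((525,-38,125))
E
```

```text
time: 26.25
ee_pos: [525.1, -38.4, 125.5]
eef_rot: [0.0, 0.7, 0.714, 0.001]
wrist_force: [-1.7, -0.7, 11.1]
gripper_width: 14.4
grip_force: 70.2
weight_bar scene 0.93 [619.5 116.7 160. ]
weight_bar top 0.8 [617.9 130.  160. ]
weight_grip scene 0.85 [615.8 117.1 192. ]
weight_grip top 0.84 [613.9 114.4 192. ]
jar_mid scene 0.66 [369.8  -5.4  32. ]
jar_mid top 0.5 [575.4  41.6  32. ]
beaker_mid scene 0.89 [ 685.2 -322.7   42. ]
beaker_mid top 0.79 [ 691.6 -325.1   42. ]
reagent_mid scene 0.73 [699.7 349.4  65. ]
reagent_mid top 0.58 [695.9 348.5  65. ]
t 26.85 tcp [525.1 -38.4 125.5] yaw 1.1 j7 0.44 F [-3.2  0.8 12.3] w 14.3 g 70.2
shift [0.0004, -0.0001, 0.0005] rows 0.0 turn [0.06, -0.04, 0.0]
```

```bash
python3 -c "
from workcell import *
print(close_job())"
```

```text
the job is handed in; nothing more can be done
None
```

The job is handed in: the weight hangs released on the hook, and the gripped stylus is pressing the button against its hard stop at about 11 N. It took about 27 s and the bystanders look undisturbed, but `close_job()` returned no verdict.

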